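Set the mitre box for a hexagon joint

ROBOT

A 6-joint arm with a two-finger parallel gripper is mounted at the origin on the work surface. World frame = base frame: x ahead of the robot, y to its left, z up, the work surface at z = 0. Lengths are in m, angles in rad, forces in N, time in s.
With the tool pointing down it reaches from about 0.3 to 0.775 m from the base axis. Payload 14.6 kg.
Tool frame: the origin (TCP) lies on the centre line of the jaws, within the pads' length; the fingertips stand 19 mm ahead of it and the grasp point (between the pads) is the TCP; y points along the fingers, x is the direction in which the jaws open and shut, and the axes are right-handed (so a half turn about y gives the same grasp; the last joint's range is limited). The gripper opens to 94 mm and grips with 3 to 60 N. Pads are 16 mm wide; open, the fingers measure 119 mm over their backs; the gripper's body (75 mm by 177 mm) begins 78 mm behind the grasp point.
Start: joints at [1.257, 0.3, 1.521, -0, 1.321, -0.067], TCP at [0.134, 0.533, 0.224] pointing down, gripper open.
Joint ranges: [-3.03, 3.03], [-0.79, 2.21], [0.23, 2.52], [-1.04, 4.18], [0, 3.07], [-2.55, 2.55]. Speed limits (rad/s): [2.22, 2.22, 2.57, 3.14, 3.14, 3.14].

INTERFACE

Orientations are given as [roll, pitch, yaw] about the fixed x, y, z axes, in that order (R = Rz(yaw) Ry(pitch) Rx(roll)).
In Python, from station import get_obs, cams, workorder gives the robot as it stands.
- The arm moves only by the shell command python3 -m handwheel 'ROWS' [FORCE]. ROWS is JSON, a list of rows, each an object of numbers: "fingers": the opening, from -1 (shut) to 1 (fully open); "x", "y", "z": the shift along the tool's x, y, z in m; "spin": the turn about the tool's y in degrees. In form: [{"fingers": .., "x": .., "y": .., "z": .., "spin": ..}, ...]. A call has exactly 10 rows; each row is the pose to reach, as a shift and turn from the pose commanded when the call began, along the tool's axes at that moment; what a row does not reach only later rows make up. A row lasts 1/10 s, in which the tool goes at most 50 mm and 8.59 degrees, less where a joint would pass 70% of its speed; a pose out of reach is approached as far as the arm can. A call with a gripper value outside its range is refused whole. The fingers move at their own pace and stop on an object; FORCE is the grip in N (left out, the last holds). Time passes only in rows, so rows that repeat a pose let the fingers close, or fill a call up. It gives the time, the measured TCP pose, the force and the opening at its end, in the units of the state.
- get_obs(): the state, without advancing time (a new reading comes with each control period).
- cams.camera(name): name is "side" or "top" or "wrist"; returns (picture, depth): 480x640x3 uint8, red, green, blue; 480x640 float32, m along the optical axis (not along the pixel's ray), 0 where there is no reading.
- cams.get_calibration(name): a dict with "fx", "fy", "cx", "cy" (pixels), "dist" ([k1, k2, p1, p2, k3] as OpenCV has them; the pictures are not rectified), "view" (4x4, takes a point from world to camera coordinates). Camera axes: x right, y down, z forward; pixel columns grow to the right and rows downward; lengths in m; the calibration is good to about 2 mm. A picture is of the moment at which its call begins: read the wrist's pose just before it. get_calibration takes no time and is no camera call; for the wrist camera it gives the pose at the moment of the call.
- workorder.hand_in(): hands the job in, once; it reports no verdict.
The state is a dict: "time_s": time; "qpos": joint angles; "joint_vel": joint speeds; "tau": joint torques, N m; "ee_pos": TCP position; "eef_rot": TCP orientation; "force": force on the tool from outside, world axes, zero at the start; "moment": the same for the moment, N m; "grip_width": finger opening in m.
Only numpy, scipy, OpenCV 4.12 (cv2) and the standard library are available. Lean on these libraries where they do the work, as an engineer would, in place of code of your own. Each camera call takes 0.05 s, during which the arm holds its last target. There are 200 camera calls.

TASK

Set up the hand mitre box to cut a joint for a six-sided frame: push its thumb tab round with a fingertip until the swing arm clicks into the hexagon mark on the robot's left half of the quadrant, and push the batten straight back across the bed until it lies flush against both halves of the fence, in either order. Push only, on the tab and on the batten: do not lift the batten off the bed, do not push on the upright saw guides, and leave the tools and the glue bottle around it where they are.

Things in the scene. Friction and masses are not known exactly. Their poses are not given: they have to be found in the camera images.
- mitre_box: Green iron and bare aluminium saw guide fixed to the bench. Origin: on the swing arm's pivot axis, at bench level; x square to the fence, away from the robot, y to the robot's left along the fence, z up. Bed: flat, top 36 mm up, x -71 to 15 mm, y -200 to 200. Fence face: plane x = 0, two halves 32 to 200 mm either side of the middle, top 84 mm up. Front quadrant plate: top 14 mm up, radius 170 mm.
- hexagon_left (a point): The left white hexagon mark, 14 mm across, flat on the quadrant plate 132 mm from the pivot, 15 mm up. The marks are alike on both sides: a plain bar in the middle, then an octagon (22.5 degrees), a hexagon (30) and a square (45), each with its click notch. The chosen mark shows in the small window in the swing arm.
- swing_arm (a joint): Turn of the swing arm, rad: at q the tab lies from the pivot towards (-cos q, sin q) in the mitre box's x, y, so positive is to the robot's left. Stops at +-0.838. Clicks at 0, +-0.393, +-0.524, +-0.785; the left hexagon is 0.524. A notch draws the arm in from within about 0.015 rad and holds it. Push at the tab: about 8 N out of a notch, 1 to 2 N between; it stays where left.
- tab_mid (a point): Middle of the thumb tab, an upright dark steel plate at the outer end of the swing arm, pushed on its side face: 24 mm along the arm, 10 mm thick across it, 14 to 56 mm above the bench. This point is 40 mm up, 200 mm from the pivot. x along the arm towards the pivot, y across it, z up. Inwards of it the arm is at most 38 mm high as far as the front guide.
- front_guide: Front saw guide: a pair of upright steel rods on the swing arm, 114 mm from the pivot, 86 mm inwards of the tab, 12 x 26 mm across. Origin: its top, 120 mm above the bench. Not to be pushed.
- rear_guide: Rear saw guide, like the front one, on the arm behind the fence, 50 mm beyond the pivot. Origin: its top, 120 mm above the bench. Not to be pushed.
- batten: Loose pine batten lying on the bed in front of the fence, its length along the fence: 38 mm deep (x), 360 mm long (y), 20 mm thick, about 0.15 kg. Origin: its centre, 46 mm above the bench (top at 56 mm). x points to the fence, y to the robot's left along its length, z up.
- batten_back_l (a point): Left (+y) end of the batten's back edge, the edge that is to meet the fence: 19 mm behind and 180 mm left of the batten's centre, half-way up.
- batten_back_r (a point): Right (-y) end of the batten's back edge: 19 mm behind and 180 mm right of the batten's centre, half-way up.
- tenon_saw: Tenon saw lying flat to the right of the mitre box, 420 mm long, 22 mm high, wooden handle towards the robot. Origin under its middle. Leave alone.
- tape_measure: Black tape measure standing on the bench at the front right, 70 x 36 x 60 mm. Origin under its middle. Leave alone.
- try_square: Carpenter's square lying at the front left: wooden stock 130 mm, steel blade 170 mm pointing towards the robot, 16 mm high. Origin under the middle of the stock. Leave alone.
- glue_bottle: White glue bottle standing to the left, 60 mm across, 170 mm high. Origin under its middle. Leave alone.

How it is judged:
By the outcome, as a careful person would: the job done as asked, in the order asked, and still so for the second after the job is handed in, with the robot touching nothing.
It also fails if it takes over 72 s, if anything falls off the work surface, if the arm or the gripper's body presses on something with over 40 N, if the wrist force passes 120 N, or if a joint passes its speed limit or range.

## Working session

There is one attempt and no reset: what is moved stays moved. The work goes in short steps, Python scripts to look and compute and a shell command to move; the robot and the scene stay as the last step left them, time stands still between calls to the robot, and variables do not carry over. Pictures are saved under pics/ and viewed, about 8 in all and at most 12, crops included, and the job is handed in when it is done.

```bash
mkdir -p pics; cat > h.py <<'E'
import numpy as np, cv2
from station import get_obs, cams, workorder
from scipy.spatial.transform import Rotation as R
def ray(name,uv,z,cal=None):
    c=cal or cams.get_calibration(name)
    K=np.array([[c['fx'],0,c['cx']],[0,c['fy'],c['cy']],[0,0,1]])
    p=cv2.undistortPoints(np.array(uv,float).reshape(-1,1,2),K,np.array(c['dist'],float)).reshape(-1,2)
    V=np.array(c['view']);Rm=V[:3,:3];o=-Rm.T@V[:3,3]
    d=np.c_[p,np.ones(len(p))]@Rm
    return o+d*((z-o[2])/d[:,2])[:,None]
def proj(name,P,cal=None):
    c=cal or cams.get_calibration(name)
    K=np.array([[c['fx'],0,c['cx']],[0,c['fy'],c['cy']],[0,0,1]])
    V=np.array(c['view'])
    return cv2.projectPoints(np.array(P,float).reshape(-1,1,3),cv2.Rodrigues(V[:3,:3])[0],V[:3,3],K,np.array(c['dist'],float))[0].reshape(-1,2)
def snap(name,fn):
    a,d=cams.camera(name); cv2.imwrite('pics/'+fn,a[:,:,::-1]); np.save('pics/'+fn+'.npy',d); return a,d
E
python3 - <<'E'
from h import *
o=get_obs();print(o)
print(R.from_euler('xyz',o['eef_rot']).as_matrix().round(3))
snap('top','top1.png');snap('side','side1.png')
for n in('top','side'):print(n,np.round(-np.array(cams.get_calibration(n)['view'])[:3,:3].T@np.array(cams.get_calibration(n)['view'])[:3,3],3))
E
```

```text
{'time_s': 0.0, 'qpos': array([ 1.25740741e+00,  3.00448876e-01,  1.52164242e+00,  1.19969287e-05,
        1.32069998e+00, -6.66046498e-02]), 'joint_vel': array([-1.02823454e-04,  6.51016419e-04,  3.13401902e-04, -2.70317823e-04,
       -4.06531515e-05,  9.17909410e-04]), 'tau': array([-6.26642377e-04, -5.31805372e+01, -3.52734089e+01,  7.08121830e-02,
        2.44405976e-02, -4.51423125e-05]), 'ee_pos': array([0.1342782 , 0.53308272, 0.22387257]), 'eef_rot': array([-1.57070496e+00,  1.19518411e-03,  1.32400914e+00]), 'force': array([-0.07164116,  0.20839206, -0.73434938]), 'moment': array([ 0.01317138, -0.02238697, -0.03389976]), 'grip_width': 0.09421237053611195}
[[ 0.244 -0.    -0.97 ]
 [ 0.97  -0.001  0.244]
 [-0.001 -1.     0.   ]]
top [ 0.28  -0.033  1.293]
side [ 0.425 -0.951  0.786]
```

View pics/top1.png

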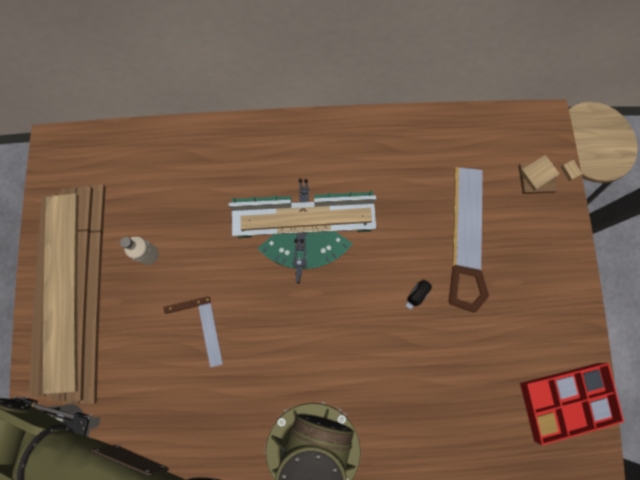

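View pics/side1.png

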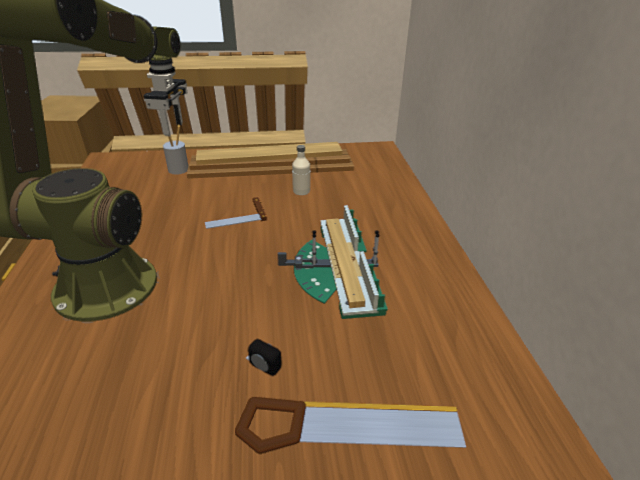

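The top view shows the mitre box around pixel (303,215) with its tab at about (298,280). The batten spans (240,222) to (372,213). The try square's corner is at about (205,300), the tape at (418,293), the glue bottle at (140,250) and the saw at (467,240). Next I'll zoom in on the box.

```bash
python3 - <<'E'
import cv2
a=cv2.imread('pics/top1.png')[170:290,222:382]
cv2.imwrite('pics/crop1.png',cv2.resize(a,None,fx=5,fy=5,interpolation=cv2.INTER_CUBIC))
E
```

```text
(no output)
```

View pics/crop1.png

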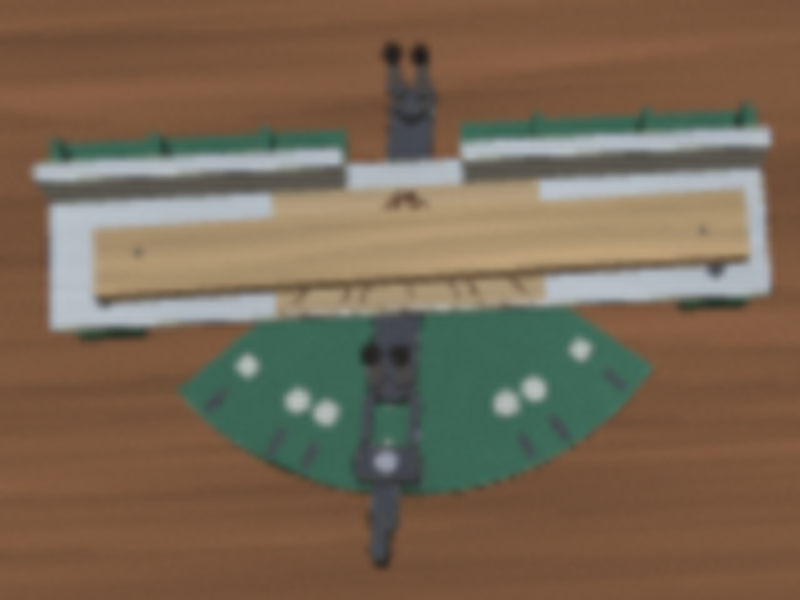

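The crop (5x, offset 222,170) shows the marks on the left at (247,366), (297,401) and (326,412). On the right they are at (507,404), (534,389) and (581,349). The tab end is at (381,550). The batten's top corners are (94,229), (748,190), (748,258) and (100,298). Next I'll fit the box pose from the marks.

```bash
python3 - <<'E'
from h import *
f=lambda L:[(222+(u+.5)/5-.5,170+(v+.5)/5-.5) for u,v in L]
P=ray('top',f([(247,366),(297,401),(326,412),(507,404),(534,389),(581,349)]),.015)[:,:2]
a=np.radians([45,30,22.5,-22.5,-30,-45]);M=.132*np.c_[-np.cos(a),np.sin(a)]
pc,mc=P.mean(0),M.mean(0)
H=(M-mc).T@(P-pc);U,S,Vt=np.linalg.svd(H);Rm=Vt.T@np.diag([1,np.linalg.det(Vt.T@U.T)])@U.T
t=pc-Rm@mc;yaw=np.arctan2(Rm[1,0],Rm[0,0])
print('pivot',t,'yaw',yaw,'res mm',(1000*(P-M@Rm.T-t)).round(1).tolist())
inv=lambda Q:((Q[:,:2]-t)@Rm*1000).round(1)
print('batten corners BL BR FR FL in box',inv(ray('top',f([(94,229),(748,190),(748,258),(100,298)]),.056)).tolist())
print('bed corners FL FR',inv(ray('top',f([(50,329),(770,294)]),.036)).tolist())
tb=inv(ray('top',f([(381,545),(386,461)]),.056));print('tab',tb, np.arctan2(tb[:,1],-tb[:,0]))
w=lambda x,y:(Rm@[x,y]+t).round(4)
print('world tab mid',w(-200*.001*np.cos(.07),.2*np.sin(.07)),'hex tab',w(-.2*np.cos(.524),.2*np.sin(.524)))
for n,uv in dict(sq1=(165,309),sq2=(211,298),sqblade=(220,365),tape=(418,293)).items(): print(n,inv(ray('top',[uv],.02)), ray('top',[uv],.02).round(3))
E
```

```text
pivot [ 0.65356421 -0.00236738] yaw 0.002168031689388919 res mm [[0.1, 0.4], [-0.3, 0.3], [0.3, -0.1], [-0.3, -0.1], [-0.2, -0.1], [0.3, -0.4]]
batten corners BL BR FR FL in box [[-20.7, 172.1], [-17.1, -189.0], [-55.7, -186.1], [-60.1, 169.3]]
bed corners FL FR [[-71.3, 200.6], [-71.8, -199.2]]
tab [[-203.4   21.1]
 [-158.2   16.5]] [0.10336675 0.10392261]
world tab mid [0.454  0.0112] hex tab [0.4802 0.0973]
sq1 [[-265.1  390.5]] [[0.388 0.388 0.02 ]]
sq2 [[-240.5  262.5]] [[0.413 0.26  0.02 ]]
sqblade [[-420.7  239.9]] [[0.232 0.237 0.02 ]]
tape [[-255.2 -303.9]] [[ 0.399 -0.307  0.02 ]]
```

The mark fit is good (residuals under 0.5 mm). The pivot is at (0.6536, -0.0024), with yaw about 0.002. The arm sits at q≈0.104 and the batten's back edge is 17–21 mm off the fence. I'll push the batten first, with the open fingers straddling the front guide.

```bash
python3 -m handwheel '[{"fingers":1,"x":-0.015,"y":0,"z":-0.02,"spin":-1.4},{"fingers":1,"x":-0.042,"y":0,"z":-0.055,"spin":-2.8},{"fingers":1,"x":-0.07,"y":0,"z":-0.092,"spin":-4.2},{"fingers":1,"x":-0.098,"y":0,"z":-0.129,"spin":-5.7},{"fingers":1,"x":-0.126,"y":0,"z":-0.166,"spin":-7.1},{"fingers":1,"x":-0.154,"y":0,"z":-0.203,"spin":-8.5},{"fingers":1,"x":-0.182,"y":0,"z":-0.24,"spin":-10},{"fingers":1,"x":-0.21,"y":0,"z":-0.277,"spin":-11.4},{"fingers":1,"x":-0.238,"y":0,"z":-0.314,"spin":-12.8},{"fingers":1,"x":-0.26,"y":0,"z":-0.343,"spin":-14.3}]'
```

```text
time_s: 1.1
ee_pos: [0.4045, 0.1953, 0.2244]
eef_rot: [-1.571, 0.0, 1.574]
force: [-0.3, 0.9, 0.2]
grip_width: 0.0939
```

```bash
python3 -m handwheel '[{"fingers":1,"x":-0.03,"y":0,"z":-0.025,"spin":0},{"fingers":1,"x":-0.065,"y":0,"z":-0.052,"spin":0},{"fingers":1,"x":-0.1,"y":0,"z":-0.08,"spin":0},{"fingers":1,"x":-0.135,"y":0,"z":-0.108,"spin":0},{"fingers":1,"x":-0.165,"y":0,"z":-0.132,"spin":0},{"fingers":1,"x":-0.19,"y":0,"z":-0.152,"spin":0},{"fingers":1,"x":-0.203,"y":0,"z":-0.163,"spin":0},{"fingers":1,"x":-0.208,"y":0,"z":-0.167,"spin":0},{"fingers":1,"x":-0.208,"y":0.01,"z":-0.167,"spin":0},{"fingers":1,"x":-0.208,"y":0.03,"z":-0.167,"spin":0}]'
python3 - <<'E'
from h import *
a,d=cams.camera('wrist');cv2.imwrite('pics/w1.png',a[:,:,::-1]);print(get_obs()['ee_pos'])
E
```

```text
time_s: 2.1
ee_pos: [0.571, -0.0094, 0.1946]
eef_rot: [-1.573, 0.0, 1.574]
force: [1.4, 0.3, -0.8]
grip_width: 0.0941
[ 0.56947104 -0.00914431  0.19035692]
```

View pics/w1.png

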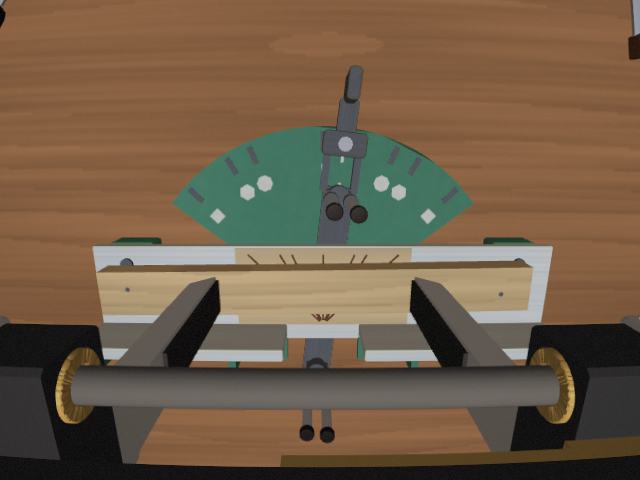

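The wrist view (robot side up) shows both fingertips, at (215,285) and (415,285), well clear of the front guide rods at (345,210). The tab is at (354,80). Now I'll descend in front of the batten.

```bash
python3 -m handwheel '[{"fingers":1,"x":0,"y":0.015,"z":0,"spin":0},{"fingers":1,"x":0,"y":0.035,"z":0,"spin":0},{"fingers":1,"x":0,"y":0.06,"z":0,"spin":0},{"fingers":1,"x":0,"y":0.085,"z":0,"spin":0},{"fingers":1,"x":0,"y":0.105,"z":0,"spin":0},{"fingers":1,"x":0,"y":0.12,"z":0,"spin":0},{"fingers":1,"x":0,"y":0.128,"z":0,"spin":0},{"fingers":1,"x":0,"y":0.132,"z":0,"spin":0},{"fingers":1,"x":0,"y":0.132,"z":0,"spin":0},{"fingers":1,"x":0,"y":0.132,"z":0,"spin":0}]'
```

```text
time_s: 3.15
ee_pos: [0.5714, -0.0101, 0.0632]
eef_rot: [-1.572, 0.0, 1.574]
force: [-0.1, 0.4, 0.8]
grip_width: 0.0938
```

```bash
python3 -m handwheel '[{"fingers":1,"x":0,"y":0,"z":-0.003,"spin":0},{"fingers":1,"x":0,"y":0,"z":-0.007,"spin":0},{"fingers":1,"x":0,"y":0,"z":-0.011,"spin":0},{"fingers":1,"x":0,"y":0,"z":-0.015,"spin":0},{"fingers":1,"x":0,"y":0,"z":-0.019,"spin":0},{"fingers":1,"x":0,"y":0,"z":-0.023,"spin":0},{"fingers":1,"x":0,"y":0,"z":-0.026,"spin":0},{"fingers":1,"x":0,"y":0,"z":-0.029,"spin":0},{"fingers":1,"x":0,"y":0,"z":-0.031,"spin":0},{"fingers":1,"x":0,"y":0,"z":-0.032,"spin":0}]'; python3 -m handwheel '[{"fingers":1,"x":0,"y":0,"z":-0.0005,"spin":0},{"fingers":1,"x":0,"y":0,"z":-0.001,"spin":0},{"fingers":1,"x":0,"y":0,"z":-0.0015,"spin":0},{"fingers":1,"x":0,"y":0,"z":-0.002,"spin":0},{"fingers":1,"x":0,"y":0,"z":-0.0025,"spin":0},{"fingers":1,"x":0,"y":0,"z":-0.003,"spin":0},{"fingers":1,"x":0,"y":0,"z":-0.003,"spin":0},{"fingers":1,"x":0,"y":0,"z":-0.003,"spin":0},{"fingers":1,"x":0,"y":0,"z":-0.003,"spin":0},{"fingers":1,"x":0,"y":0,"z":-0.003,"spin":0}]'
```

```text
time_s: 4.15
ee_pos: [0.6032, -0.0101, 0.0624]
eef_rot: [-1.571, 0.0, 1.574]
force: [-1.3, -0.2, 1.3]
grip_width: 0.0942
time_s: 5.15
ee_pos: [0.6057, -0.01, 0.0624]
eef_rot: [-1.57, -0.0, 1.574]
force: [-5.8, -0.6, 1.9]
grip_width: 0.0939
```

```bash
python3 -m handwheel '[{"fingers":1,"x":0,"y":0,"z":-0.0003,"spin":0},{"fingers":1,"x":0,"y":0,"z":-0.0006,"spin":0},{"fingers":1,"x":0,"y":0,"z":-0.0009,"spin":0},{"fingers":1,"x":0,"y":0,"z":-0.0012,"spin":0},{"fingers":1,"x":0,"y":0,"z":-0.0012,"spin":0},{"fingers":1,"x":0,"y":0,"z":-0.0012,"spin":0},{"fingers":1,"x":0,"y":0,"z":-0.0012,"spin":0},{"fingers":1,"x":0,"y":0,"z":-0.0012,"spin":0},{"fingers":1,"x":0,"y":0,"z":-0.0012,"spin":0},{"fingers":1,"x":0,"y":0,"z":-0.0012,"spin":0}]'
```

```text
time_s: 6.15
ee_pos: [0.6059, -0.01, 0.0624]
eef_rot: [-1.567, -0.0, 1.574]
force: [-15.9, -0.3, 8.6]
grip_width: 0.0941
```

```bash
python3 -m handwheel '[{"fingers":1,"x":0,"y":0,"z":0.003,"spin":0},{"fingers":1,"x":0,"y":0,"z":0.01,"spin":0},{"fingers":1,"x":0,"y":0,"z":0.02,"spin":0},{"fingers":1,"x":0,"y":0,"z":0.03,"spin":0},{"fingers":1,"x":0,"y":-0.005,"z":0.036,"spin":0},{"fingers":1,"x":0,"y":-0.025,"z":0.036,"spin":0},{"fingers":1,"x":0,"y":-0.05,"z":0.036,"spin":0},{"fingers":1,"x":0,"y":-0.075,"z":0.036,"spin":0},{"fingers":1,"x":0,"y":-0.095,"z":0.036,"spin":0},{"fingers":1,"x":0,"y":-0.1,"z":0.036,"spin":0}]'
python3 - <<'E'
from h import *
c=cams.get_calibration('wrist');a,d=cams.camera('wrist');cv2.imwrite('pics/w2.png',a[:,:,::-1]);print(get_obs()['ee_pos'],get_obs()['force'])
np.save('c2.npy',c,allow_pickle=True)
E
```

```text
time_s: 7.15
ee_pos: [0.5721, -0.0102, 0.1651]
eef_rot: [-1.575, 0.0, 1.574]
force: [0.4, 0.7, -0.7]
grip_width: 0.094
[ 0.57185108 -0.01017473  0.16436822] [0.33932492 0.4755406  0.14704824]
```

View pics/w2.png

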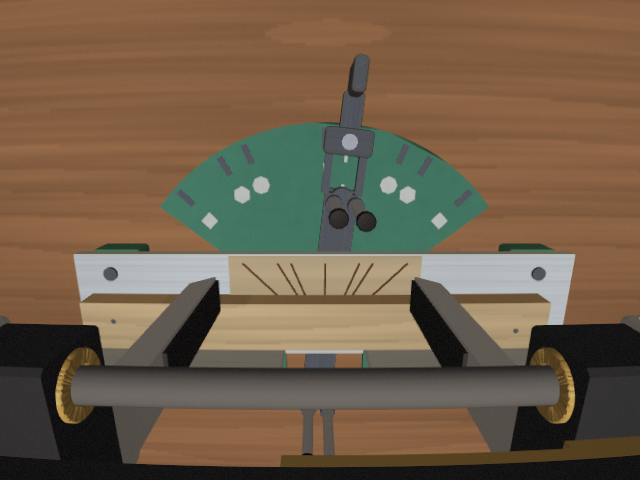

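The batten now lies close to the fence, with its front top edge running from (87,296) to (550,302); I'll check that from above later. The push stalled at 16 N. Next I'll shut the fingers and move to the right side of the tab.

```bash
python3 -m handwheel '[{"fingers":-1,"x":0,"y":0,"z":0.01,"spin":0.6},{"fingers":-1,"x":0,"y":0,"z":0.03,"spin":1.5},{"fingers":-1,"x":0,"y":0,"z":0.055,"spin":3},{"fingers":-1,"x":0,"y":0,"z":0.08,"spin":4},{"fingers":-1,"x":-0.001,"y":0,"z":0.1,"spin":5},{"fingers":-1,"x":-0.001,"y":0,"z":0.113,"spin":6},{"fingers":-1,"x":-0.001,"y":0,"z":0.12,"spin":6},{"fingers":-1,"x":-0.001,"y":0.005,"z":0.12,"spin":6},{"fingers":-1,"x":-0.001,"y":0.02,"z":0.12,"spin":6},{"fingers":-1,"x":-0.001,"y":0.035,"z":0.12,"spin":6}]' 20
python3 - <<'E'
from h import *
a,d=cams.camera('wrist');cv2.imwrite('pics/w3.png',a[:,:,::-1]);print(get_obs()['ee_pos'],get_obs()['grip_width'])
E
```

```text
time_s: 8.2
ee_pos: [0.4515, -0.0114, 0.1264]
eef_rot: [-1.571, -0.0, 1.469]
force: [0.7, -0.5, 0.8]
grip_width: 0.0176
[ 0.45036701 -0.01135975  0.12405622] 0.013423560578236841
```

View pics/w3.png

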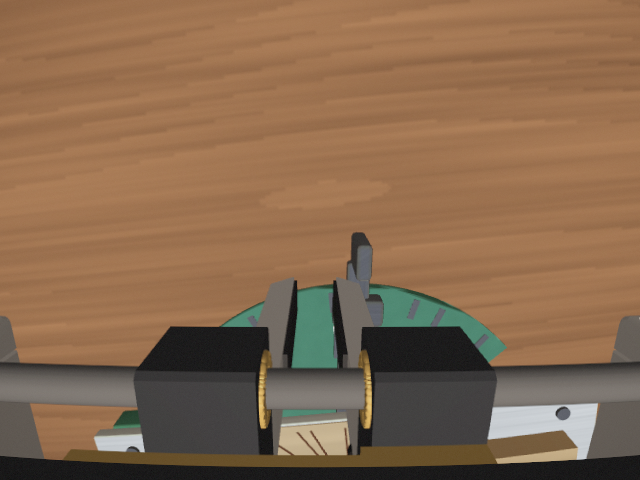

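The fingers, still closing, stand on the robot's right of the tab (which is at (361,250)), with a gap between. Descending.

```bash
python3 -m handwheel '[{"fingers":-1,"x":0,"y":0,"z":0,"spin":0},{"fingers":-1,"x":0,"y":0,"z":0,"spin":0},{"fingers":-1,"x":0,"y":0.01,"z":0,"spin":0},{"fingers":-1,"x":0,"y":0.025,"z":0,"spin":0},{"fingers":-1,"x":0,"y":0.042,"z":0,"spin":0},{"fingers":-1,"x":0,"y":0.057,"z":0,"spin":0},{"fingers":-1,"x":0,"y":0.067,"z":0,"spin":0},{"fingers":-1,"x":0,"y":0.072,"z":0,"spin":0},{"fingers":-1,"x":0,"y":0.072,"z":0,"spin":0},{"fingers":-1,"x":0,"y":0.072,"z":0,"spin":0}]'
```

```text
time_s: 9.25
ee_pos: [0.4515, -0.0115, 0.0559]
eef_rot: [-1.572, 0.0, 1.469]
force: [0.4, 0.2, 0.5]
grip_width: 0.0008
```

```bash
python3 -m handwheel '[{"fingers":-1,"x":0.006,"y":0,"z":0,"spin":0},{"fingers":-1,"x":0.0125,"y":0,"z":0,"spin":0},{"fingers":-1,"x":0.0177,"y":0,"z":0.0004,"spin":1.5},{"fingers":-1,"x":0.023,"y":0,"z":0.0006,"spin":3},{"fingers":-1,"x":0.0282,"y":0,"z":0.0007,"spin":4.5},{"fingers":-1,"x":0.0335,"y":0,"z":0.0007,"spin":6},{"fingers":-1,"x":0.0388,"y":0,"z":0.0006,"spin":7.5},{"fingers":-1,"x":0.044,"y":0,"z":0.0003,"spin":9},{"fingers":-1,"x":0.0492,"y":0,"z":-0.0002,"spin":10.5},{"fingers":-1,"x":0.0545,"y":0,"z":-0.0007,"spin":12}]'
python3 - <<'E'
from h import *
o=get_obs();print(o['ee_pos'],o['eef_rot'],o['force'])
a,d=cams.camera('wrist');cv2.imwrite('pics/w4.png',a[:,:,::-1])
snap('top','top4.png')
E
```

```text
time_s: 10.25
ee_pos: [0.4578, 0.0428, 0.0559]
eef_rot: [-1.572, 0.001, 1.259]
force: [0.5, -7.2, 0.9]
grip_width: 0.0003
[0.45783544 0.04278894 0.05591197] [-1.57206102e+00  7.25914890e-04  1.25876337e+00] [ 0.54460738 -7.22851049  0.86320186]
```

View pics/w4.png

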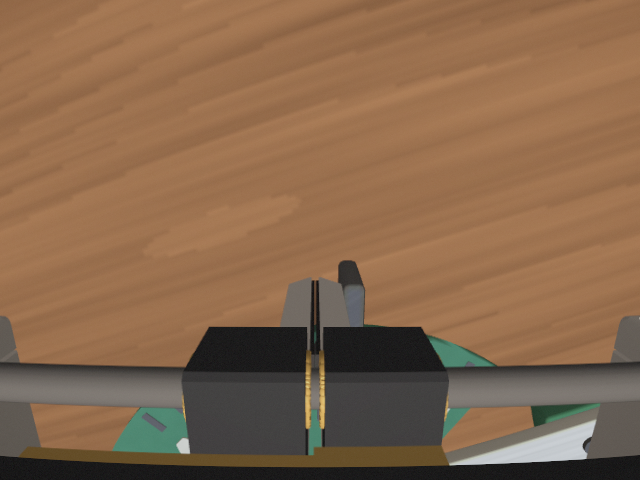

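The closed fingers rest against the tab's right side at about (342,290), and the tab has moved with them. I'll re-read the force and measure the tab in the wrist view.

```bash
python3 - <<'E'
from h import *
o=get_obs();print(o['ee_pos'],o['force'])
Rm=R.from_euler('z',.00217).as_matrix();t=np.array([.65356,-.00237,0])
# tab top outer-end corners seen at (340,262),(355,262)
p=ray('wrist',[(348,263),(340,264),(355,264)],.056);b=(p-t)@Rm;print((b*1000).round(1),np.arctan2(b[:,1],-b[:,0]))
v=(o['ee_pos']-t)@Rm;q=np.pi/2-o['eef_rot'][2]+.00217
x=np.array([np.sin(q),np.cos(q)]);z=np.array([-np.cos(q),np.sin(q)])
print('q tool',q,'x',v[:2]@x,'z',v[:2]@z)
a=cv2.imread('pics/top4.png')[170:290,222:382]
cv2.imwrite('pics/crop4.png',cv2.resize(a,None,fx=5,fy=5,interpolation=cv2.INTER_CUBIC))
E
```

```text
[0.4577463  0.04338743 0.05577435] [0.39074958 0.30167144 0.09307068]
[[-213.    67.5   56. ]
 [-213.7   64.1   56. ]
 [-211.7   70.3   56. ]] [0.30696303 0.29157128 0.32050102]
q tool 0.3134362715843644 x -0.016412122416195347 z 0.20041803836189634
```

View pics/crop4.png

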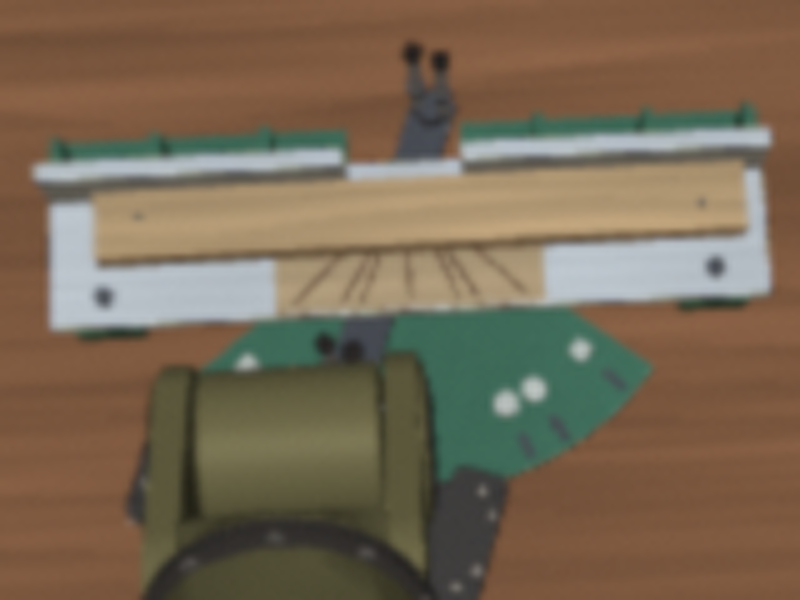

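The force has dropped to about 0, so the 7 N reading was only dynamic. The arm now stands at about 0.307 and the batten looks parallel to the fence. I'll continue through the octagon notch in small steps.

```bash
python3 -m handwheel '[{"fingers":-1,"x":0.0035,"y":0,"z":0.0003,"spin":1},{"fingers":-1,"x":0.007,"y":0,"z":0.0005,"spin":2},{"fingers":-1,"x":0.0105,"y":0,"z":0.0006,"spin":3},{"fingers":-1,"x":0.014,"y":0,"z":0.0007,"spin":4},{"fingers":-1,"x":0.0165,"y":0,"z":0.0008,"spin":4.7},{"fingers":-1,"x":0.019,"y":0,"z":0.0008,"spin":5.4},{"fingers":-1,"x":0.0215,"y":0,"z":0.0007,"spin":6.1},{"fingers":-1,"x":0.0245,"y":0,"z":0.0006,"spin":7},{"fingers":-1,"x":0.027,"y":0,"z":0.0005,"spin":7.7},{"fingers":-1,"x":0.0295,"y":0,"z":0.0004,"spin":8.4}]'
python3 - <<'E'
from h import *
o=get_obs()
Rm=R.from_euler('z',.00217).as_matrix();t=np.array([.65356,-.00237,0])
v=(o['ee_pos']-t)@Rm;q=np.pi/2-o['eef_rot'][2]+.00217
x=np.array([np.sin(q),np.cos(q)]);z=np.array([-np.cos(q),np.sin(q)])
print('q tool',q,'x',v[:2]@x,'z',v[:2]@z,o['force'])
f=lambda L:[(222+(u+.5)/5-.5,170+(v+.5)/5-.5) for u,v in L]
print('batten',((ray('top',f([(94,194),(746,162),(746,231),(98,265)]),.056)-t)@Rm*1000).round(1))
E
```

```text
time_s: 11.35
ee_pos: [0.4661, 0.0709, 0.0555]
eef_rot: [-1.571, 0.001, 1.112]
force: [-2.3, -5.8, 4.4]
grip_width: 0.0007
q tool 0.4609764957713962 x -0.017381193880424643 z 0.20054588475738605 [-2.29251482 -5.75154869  4.38785602]
batten [[  -0.7  171.8   56. ]
 [  -0.9 -189.1   56. ]
 [ -40.4 -186.1   56. ]
 [ -41.4  170.1   56. ]]
```

The batten's back edge measures -0.7 and -0.9 mm at its two ends, so it is parallel and flush within error. Now the last 3.5° to the hexagon notch, slowly.

```bash
python3 -m handwheel '[{"fingers":-1,"x":0.0018,"y":0,"z":0.0001,"spin":0.5},{"fingers":-1,"x":0.0035,"y":0,"z":0.0003,"spin":1},{"fingers":-1,"x":0.0052,"y":0,"z":0.0004,"spin":1.5},{"fingers":-1,"x":0.007,"y":0,"z":0.0005,"spin":2},{"fingers":-1,"x":0.0082,"y":0,"z":0.0006,"spin":2.35},{"fingers":-1,"x":0.0094,"y":0,"z":0.0006,"spin":2.7},{"fingers":-1,"x":0.0105,"y":0,"z":0.0007,"spin":3},{"fingers":-1,"x":0.0112,"y":0,"z":0.0007,"spin":3.2},{"fingers":-1,"x":0.0117,"y":0,"z":0.0007,"spin":3.35},{"fingers":-1,"x":0.012,"y":0,"z":0.0007,"spin":3.45}]'
python3 - <<'E'
from h import *
a,d=cams.camera('wrist');o=get_obs()
Rm=R.from_euler('z',.00217).as_matrix();t=np.array([.65356,-.00237,0])
v=(o['ee_pos']-t)@Rm;q=np.pi/2-o['eef_rot'][2]+.00217
x=np.array([np.sin(q),np.cos(q)]);z=np.array([-np.cos(q),np.sin(q)])
print('q tool',q,'x',v[:2]@x,'z',v[:2]@z,o['force'])
E
```

```text
time_s: 12.35
ee_pos: [0.4707, 0.0821, 0.0554]
eef_rot: [-1.571, 0.0, 1.053]
force: [-1.1, -1.7, 1.0]
grip_width: 0.0003
q tool 0.5204620856000464 x -0.017269763165964843 z 0.20063158071411094 [-0.80546405 -0.29810082  1.36253278]
```

The force has fallen to under 1 N at tool q 0.520, so the arm is probably in the notch. I'll back off, lift, and move aside for a look from above.

```bash
python3 -m handwheel '[{"fingers":-1,"x":-0.005,"y":0,"z":0,"spin":0},{"fingers":-1,"x":-0.015,"y":0,"z":0,"spin":0},{"fingers":-1,"x":-0.025,"y":0,"z":0,"spin":0},{"fingers":-1,"x":-0.03,"y":-0.01,"z":0,"spin":0},{"fingers":-1,"x":-0.03,"y":-0.035,"z":0,"spin":0},{"fingers":-1,"x":-0.03,"y":-0.065,"z":0,"spin":0},{"fingers":-1,"x":-0.03,"y":-0.095,"z":0,"spin":0},{"fingers":-1,"x":-0.03,"y":-0.125,"z":0,"spin":0},{"fingers":-1,"x":-0.03,"y":-0.145,"z":0,"spin":0},{"fingers":-1,"x":-0.03,"y":-0.15,"z":0,"spin":0}]'
python3 -m handwheel '[{"fingers":-1,"x":-0.02,"y":0,"z":-0.007,"spin":0},{"fingers":-1,"x":-0.055,"y":0,"z":-0.02,"spin":0},{"fingers":-1,"x":-0.09,"y":0,"z":-0.032,"spin":0},{"fingers":-1,"x":-0.13,"y":0,"z":-0.046,"spin":0},{"fingers":-1,"x":-0.17,"y":0,"z":-0.06,"spin":0},{"fingers":-1,"x":-0.21,"y":0,"z":-0.074,"spin":0},{"fingers":-1,"x":-0.25,"y":0,"z":-0.088,"spin":0},{"fingers":-1,"x":-0.275,"y":0,"z":-0.097,"spin":0},{"fingers":-1,"x":-0.29,"y":0,"z":-0.102,"spin":0},{"fingers":-1,"x":-0.293,"y":0,"z":-0.103,"spin":0}]'
python3 - <<'E'
from h import *
a,d=snap('top','top5.png');b=a[170:290,222:382,::-1]
cv2.imwrite('pics/crop5.png',cv2.resize(b,None,fx=5,fy=5,interpolation=cv2.INTER_CUBIC))
E
```

```text
time_s: 13.4
ee_pos: [0.4565, 0.0556, 0.2081]
eef_rot: [-1.574, -0.002, 1.052]
force: [0.4, -0.6, 0.1]
grip_width: 0.0003
time_s: 14.4
ee_pos: [0.3994, -0.2509, 0.2047]
eef_rot: [-1.57, -0.0, 1.05]
force: [0.1, -0.1, -0.1]
grip_width: 0.0005
```

View pics/crop5.png

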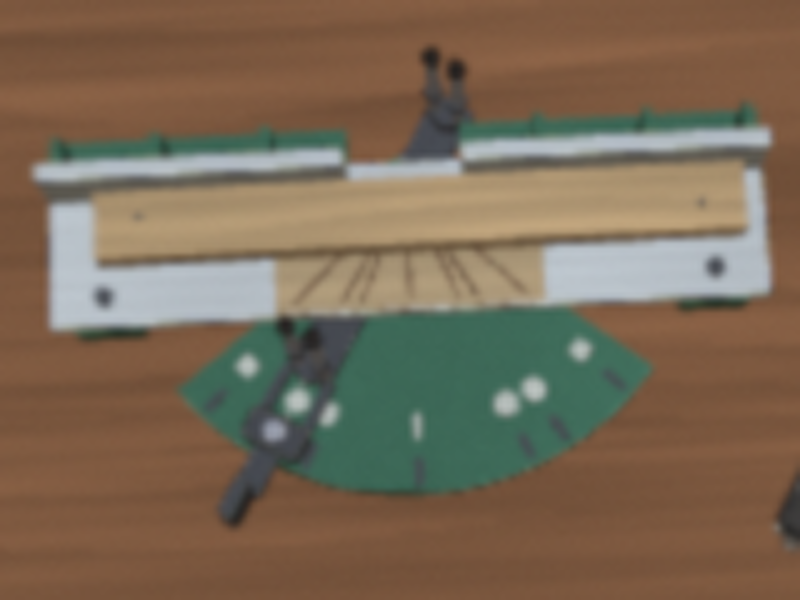

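The left hexagon at (297,401) sits in the arm's window; the tab is at (239,500) and the screw at (274,430). The batten lies along both fence halves. I'll put numbers on it.

```bash
python3 - <<'E'
from h import *
Rm=R.from_euler('z',.00217).as_matrix();t=np.array([.65356,-.00237,0])
f=lambda L:[(222+(u+.5)/5-.5,170+(v+.5)/5-.5) for u,v in L]
for z in(.038,.056):
  b=(ray('top',f([(274,430),(239,501)]),z)-t)@Rm;print(z,np.arctan2(b[:,1],-b[:,0]))
b=(ray('top',f([(430,57),(456,70)]),.12)-t)@Rm;m=b.mean(0);print('rear',m*1000,np.arctan2(-m[1],m[0]))
b=(ray('top',f([(285,326),(311,339)]),.12)-t)@Rm;m=b.mean(0);print('front',m*1000,np.arctan2(m[1],-m[0]))
# tab by dark mask
a=cv2.imread('pics/top5.png');r=a[170:290,222:382].max(2)<85;r[:92]=0;r[:,70:]=0
ys,xs=np.nonzero(r);print(len(xs),xs.mean()*5,ys.mean()*5)
print('batten front', ((ray('top',f([(748,232),(98,265)]),.056)-t)@Rm*1000).round(1).tolist())
E
```

```text
0.038 [0.52314349 0.515319  ]
0.056 [0.50380219 0.50026955]
rear [ 42.27364039 -24.70912539 120.        ] 0.528947692022644
front [-99.92995418  56.73877043 120.        ] 0.5163954243029135
96 253.54166666666669 484.47916666666663
batten front [[-41.0, -187.2, 56.0], [-41.4, 170.1, 56.0]]
```

Estimates of the arm angle run from 0.50 to 0.53, and the line through both guides gives 0.520. That matches the notch but isn't tight, so I'll take one closer wrist look.

```bash
python3 -m handwheel '[{"fingers":-1,"x":0.02,"y":-0.01,"z":0.001,"spin":-2},{"fingers":-1,"x":0.055,"y":-0.03,"z":0.002,"spin":-5},{"fingers":-1,"x":0.09,"y":-0.03,"z":0.003,"spin":-9},{"fingers":-1,"x":0.13,"y":-0.03,"z":0.004,"spin":-13},{"fingers":-1,"x":0.17,"y":-0.03,"z":0.005,"spin":-18},{"fingers":-1,"x":0.21,"y":-0.03,"z":0.006,"spin":-23},{"fingers":-1,"x":0.25,"y":-0.03,"z":0.007,"spin":-27},{"fingers":-1,"x":0.275,"y":-0.03,"z":0.008,"spin":-30},{"fingers":-1,"x":0.295,"y":-0.03,"z":0.008,"spin":-30},{"fingers":-1,"x":0.295,"y":-0.03,"z":0.008,"spin":-30}]'
python3 - <<'E'
from h import *
cams.camera('side');cams.camera('side');cams.camera('side')
c=cams.get_calibration('wrist');a,d=cams.camera('wrist')
np.save('c6.npy',c,allow_pickle=True);cv2.imwrite('pics/w6.png',a[:,:,::-1])
E
```

```text
time_s: 15.45
ee_pos: [0.5396, 0.0133, 0.2349]
eef_rot: [-1.57, -0.0, 1.579]
force: [-0.3, -0.6, 0.1]
grip_width: 0.0006
```

View pics/w6.png

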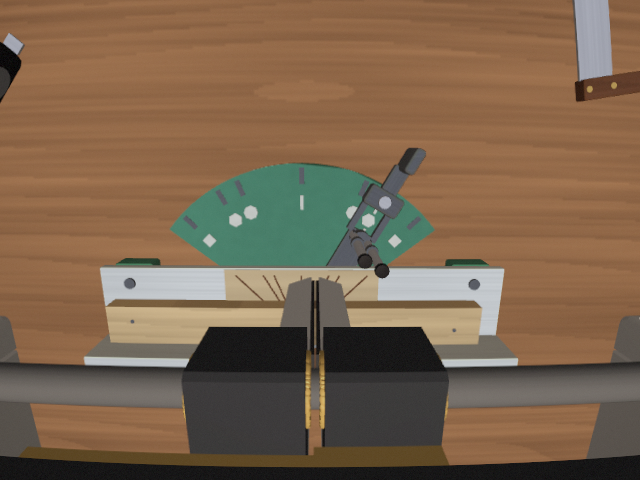

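The hexagon at (368,220) shows in the arm's window. The guide tops are at (365,261) and (382,271) and the tab is at (413,158). The batten's back edge runs along row 343 against the fence. I'll compare this with projected predictions.

```bash
python3 - <<'E'
from h import *
c=np.load('c6.npy',allow_pickle=True).item()
uv=[(209,241),(236,220),(251,212),(302,203),(368,220),(395,241)]
P=ray('wrist',uv,.015,c)[:,:2];a=np.radians([-45,-30,-22.5,0,30,45]);M=.132*np.c_[-np.cos(a),np.sin(a)]
A,_,_,_=np.linalg.lstsq(np.r_[np.c_[M[:,0],-M[:,1],np.ones(6),np.zeros(6)],np.c_[M[:,1],M[:,0],np.zeros(6),np.ones(6)]],np.r_[P[:,0],P[:,1]],rcond=None),0,0,0
s=A[0];yaw=np.arctan2(s[1],s[0]);print('scale',np.hypot(s[0],s[1]),'yaw',yaw,'pivot',s[2:])
t=np.r_[s[2:],0];Rm=R.from_euler('z',yaw).as_matrix()
W=lambda r,y,q,z:Rm@np.array([-r*np.cos(q)+y*np.sin(q),r*np.sin(q)+y*np.cos(q),z])+t
for q in(.500,.524,.545):
  print(q,'tab top corners',proj('wrist',[W(r,y,q,.056) for r,y in((.212,-.005),(.212,.005),(.188,.005),(.188,-.005))],c).round(1).tolist(),'front guide mid',proj('wrist',[W(.114,0,q,.12)],c).round(1))
for x in(-.04,-.038,-.036):print(x,'batten front top L,R',proj('wrist',[Rm@np.array([x,y,.056])+t for y in(.171,-.188)],c).round(1).tolist(),'back top',proj('wrist',[Rm@np.array([x+.038,y,.056])+t for y in(.171,-.188)],c).round(1).tolist())
i=cv2.imread('pics/w6.png');k=np.hstack([cv2.resize(i[135:255,340:440],None,fx=4,fy=4,interpolation=cv2.INTER_CUBIC)[:480],cv2.resize(i[290:350,90:150],(400,480),interpolation=cv2.INTER_CUBIC)]);cv2.imwrite('pics/crop6.png',k)
E
```

```text
scale 1.0013896993824374 yaw 0.00406428009020681 pivot [ 6.53300805e-01 -6.35845600e-04]
0.5 tab top corners [[414.3, 143.9], [424.1, 149.7], [409.5, 174.5], [399.7, 168.8]] front guide mid [[371.4 265.6]]
0.524 tab top corners [[419.3, 146.8], [429.0, 152.9], [413.7, 177.2], [404.1, 171.3]] front guide mid [[374.6 267.4]]
0.545 tab top corners [[423.7, 149.5], [433.2, 155.7], [417.4, 179.7], [408.0, 173.6]] front guide mid [[377.3 268.9]]
-0.04 batten front top L,R [[481.2, 305.9], [104.9, 304.9]] back top [[476.6, 342.0], [110.4, 340.8]]
-0.038 batten front top L,R [[480.9, 307.9], [105.2, 306.9]] back top [[476.4, 343.8], [110.7, 342.6]]
-0.036 batten front top L,R [[480.7, 309.8], [105.5, 308.8]] back top [[476.1, 345.7], [111.0, 344.5]]
```

View pics/crop6.png

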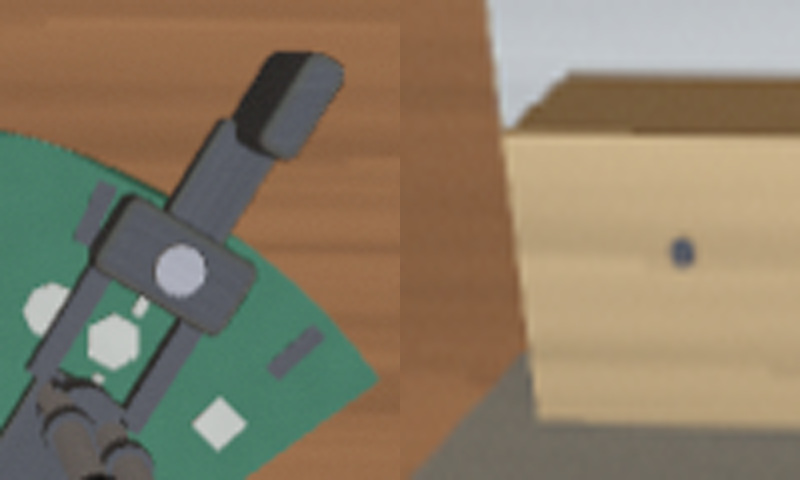

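The batten's edges match a flush fit: its front top edge projects to 307 and is seen at 306.5, and its back edge projects to 342.6 and is seen at 342.5. The tab reads 0.517–0.523. To be sure it clicked, I'll go back behind the tab and nudge it gently: a seated arm should resist.

```bash
python3 -m handwheel '[{"fingers":-1,"x":0.006,"y":0,"z":0.01,"spin":4},{"fingers":-1,"x":0.015,"y":0,"z":0.03,"spin":9},{"fingers":-1,"x":0.026,"y":0,"z":0.05,"spin":15},{"fingers":-1,"x":0.036,"y":0,"z":0.068,"spin":21},{"fingers":-1,"x":0.044,"y":0,"z":0.08,"spin":26},{"fingers":-1,"x":0.046,"y":0,"z":0.083,"spin":30},{"fingers":-1,"x":0.046,"y":0,"z":0.083,"spin":30},{"fingers":-1,"x":0.046,"y":0,"z":0.083,"spin":30},{"fingers":-1,"x":0.046,"y":0,"z":0.083,"spin":30},{"fingers":-1,"x":0.046,"y":0,"z":0.083,"spin":30}]'
cat >> h.py <<'E'
def loc():
    o=get_obs();Rm=R.from_euler('z',.00217).as_matrix();t=np.array([.65356,-.00237,0])
    v=(o['ee_pos']-t)@Rm;q=np.pi/2-o['eef_rot'][2]+.00217
    x=np.array([np.sin(q),np.cos(q)]);z=np.array([-np.cos(q),np.sin(q)])
    print('q',round(q,4),'x',v[:2]@x,'z',v[:2]@z,'Z',o['ee_pos'][2],'Fx tool',o['force'][:2]@x)
E
python3 -c "
from h import *
loc()"
```

```text
time_s: 16.65
ee_pos: [0.4563, 0.0558, 0.2353]
eef_rot: [-1.571, 0.0, 1.053]
force: [0.3, 0.6, 0.1]
grip_width: 0.0004
q 0.5199 x -0.04702227448074274 z 0.20017226503080945 Z 0.23533971220933766 Fx tool 0.6281648046659903
```

Well aligned. Descending 0.18 m, then approaching to 2 mm short of the tab.

```bash
python3 -m handwheel '[{"fingers":-1,"x":0,"y":0.015,"z":0,"spin":0},{"fingers":-1,"x":0,"y":0.045,"z":0,"spin":0},{"fingers":-1,"x":0,"y":0.08,"z":0,"spin":0},{"fingers":-1,"x":0,"y":0.115,"z":0,"spin":0},{"fingers":-1,"x":0,"y":0.145,"z":0,"spin":0},{"fingers":-1,"x":0,"y":0.168,"z":0,"spin":0},{"fingers":-1,"x":0,"y":0.179,"z":0,"spin":0},{"fingers":-1,"x":0.01,"y":0.179,"z":0,"spin":0},{"fingers":-1,"x":0.02,"y":0.179,"z":0,"spin":0},{"fingers":-1,"x":0.0275,"y":0.179,"z":0,"spin":0}]'
python3 -m handwheel '[{"fingers":-1,"x":0.0005,"y":0,"z":0,"spin":0},{"fingers":-1,"x":0.0009,"y":0,"z":0,"spin":0},{"fingers":-1,"x":0.0013,"y":0,"z":0,"spin":0},{"fingers":-1,"x":0.0016,"y":0,"z":0,"spin":0},{"fingers":-1,"x":0.002,"y":0,"z":0,"spin":0},{"fingers":-1,"x":0.002,"y":0,"z":0,"spin":0},{"fingers":-1,"x":0.002,"y":0,"z":0,"spin":0},{"fingers":-1,"x":0.002,"y":0,"z":0,"spin":0},{"fingers":-1,"x":0.002,"y":0,"z":0,"spin":0},{"fingers":-1,"x":0.002,"y":0,"z":0,"spin":0}]'
python3 -c "
from h import *
loc()"
```

```text
time_s: 17.65
ee_pos: [0.4711, 0.0811, 0.0577]
eef_rot: [-1.573, -0.001, 1.053]
force: [1.0, -0.5, -0.0]
grip_width: 0.0003
time_s: 18.65
ee_pos: [0.4708, 0.0818, 0.0565]
eef_rot: [-1.571, 0.0, 1.053]
force: [-0.2, -0.1, -0.3]
grip_width: 0.0002
q 0.5203 x -0.01741313748441572 z 0.2004191937658253 Z 0.05645028135882605 Fx tool -0.22176155024419397
```

```bash
for i in 1; do python3 -m handwheel '[{"fingers":-1,"x":0.0002,"y":0,"z":0,"spin":0},{"fingers":-1,"x":0.0004,"y":0,"z":0,"spin":0},{"fingers":-1,"x":0.0006,"y":0,"z":0,"spin":0},{"fingers":-1,"x":0.0008,"y":0,"z":0,"spin":0},{"fingers":-1,"x":0.0008,"y":0,"z":0,"spin":0},{"fingers":-1,"x":0.0008,"y":0,"z":0,"spin":0},{"fingers":-1,"x":0.0008,"y":0,"z":0,"spin":0},{"fingers":-1,"x":0.0008,"y":0,"z":0,"spin":0},{"fingers":-1,"x":0.0008,"y":0,"z":0,"spin":0},{"fingers":-1,"x":0.0008,"y":0,"z":0,"spin":0}]'; done
python3 -c "
from h import *
loc()"
```

```text
time_s: 19.65
ee_pos: [0.4712, 0.0824, 0.0564]
eef_rot: [-1.571, 0.0, 1.053]
force: [-1.7, -3.9, 1.6]
grip_width: 0.0003
q 0.5203 x -0.016701708437941824 z 0.20041540442198802 Z 0.056430719311647205 Fx tool -4.178686284010162
```

A steady 4.2 N after a 0.7 mm nudge is well above the 1–2 N felt between notches, so the notch is holding the arm. Backing off, lifting and handing in.

```bash
python3 -m handwheel '[{"fingers":-1,"x":-0.004,"y":0,"z":0,"spin":0},{"fingers":-1,"x":-0.014,"y":0,"z":0,"spin":0},{"fingers":-1,"x":-0.025,"y":0,"z":0,"spin":0},{"fingers":-1,"x":-0.03,"y":-0.01,"z":0,"spin":0},{"fingers":-1,"x":-0.03,"y":-0.04,"z":0,"spin":0},{"fingers":-1,"x":-0.03,"y":-0.08,"z":0,"spin":0},{"fingers":-1,"x":-0.03,"y":-0.12,"z":0,"spin":0},{"fingers":-1,"x":-0.03,"y":-0.15,"z":0,"spin":0},{"fingers":-1,"x":-0.03,"y":-0.155,"z":0,"spin":0},{"fingers":-1,"x":-0.03,"y":-0.155,"z":0,"spin":0}]'
python3 - <<'E'
from h import *
a,d=snap('top','top7.png')
b=cv2.imread('pics/top5.png').astype(int);n=a[:,:,::-1].astype(int)
# rear guide tops and batten unobstructed: compare with the earlier picture
print('diff rear guide/fence/batten area',np.abs(b-n)[170:225,225:380].max())
print(get_obs()['force']); print(workorder.hand_in())
E
```

```text
time_s: 20.65
ee_pos: [0.4564, 0.0562, 0.2124]
eef_rot: [-1.572, -0.001, 1.052]
force: [0.2, -0.6, -0.1]
grip_width: 0.0003
diff rear guide/fence/batten area 89
[-0.28897085 -0.34191147 -0.02248145]
the job is handed in; nothing more can be done
None
```

The batten is flush against both halves of the fence, the swing arm is in the left hexagon notch, and the job is handed in at about 21 s of the 72 s allowed.

- **Batten:** I pushed it straight back with the two open fingertips until it stalled at about 16 N. From above, its back edge measured -0.7 mm and -0.9 mm from the fence at the two ends, which is within measuring error. The closer wrist view matched a flush fit to about half a pixel.
- **Swing arm:** I pushed the tab on its side with the shut fingers, past the octagon, to the left hexagon. The hexagon shows in the arm's window. Camera estimates of the angle disagreed a little, from 0.50 to 0.53 rad (target 0.524). I therefore nudged the tab gently: it resisted with a steady 4.2 N, well above the 1–2 N felt between notches, so I took it as seated.
- **Last check failed:** comparing the final top picture with the earlier one around the fence gave a difference of 89 grey levels, not near zero. The raised robot arm was probably in that area, but I did not view the picture, so this check proves nothing about the nudge or retreat. The tool force was about zero when I handed in.
- **Other items:** I did not go near the saw, tape, square or bottle, and did not measure them again afterwards.

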